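Set the cut-off jig's length stop against its backlash and butt the strap up to it

ROBOT

A 6-joint arm with a two-finger parallel gripper is mounted at the origin on the work surface; the furniture and walls round the work are solid. World frame = base frame: x ahead of the robot, y to its left, z up, the work surface at z = 0. Lengths are in m, angles in rad, forces in N, time in s.
With the tool pointing down it reaches from about 0.325 to 0.925 m from the base axis. Payload 3.1 kg.
Tool frame: the origin (TCP) lies at the very end of the fingers, on their centre line; the grasp point (between the pads) lies 19 mm behind it; z points along the fingers, y is the line along which they close (so a half turn about z gives the same grasp; the last joint's range is limited). The gripper opens to 85 mm and grips with 20 to 120 N. Pads are 22 mm wide; open, the fingers measure 114 mm over their backs; the gripper's body (76 mm by 85 mm) begins 54 mm behind the grasp point. The pads swing forward as they close: fully open they stand 13 mm farther back than shut.
Start: joints at [-0.112, 0.217, 1.613, -0, 1.311, -0.112], TCP at [0.625, 0, 0.231] pointing down, gripper open.
Joint ranges: [-2.75, 2.75], [-0.78, 2.1], [0.31, 2.55], [-1.13, 4.27], [0.13, 2.63], [-2.58, 2.58]. Speed limits (rad/s): [2.79, 2.79, 3.14, 3.14, 3.14, 3.14].

INTERFACE

Orientations are given as a unit quaternion [x, y, z, w].
In Python, from workcell import env gives the robot as it stands. The module is installed in compiled form; this text tells all that it offers. Calls block until the motion is done:
- env.goto(position, orientation): joint-space move of the TCP to a pose.
- env.movel(position, vel=0.15, frame=None): straight line of the TCP; frame=None keeps the orientation; vel is the mean speed in m/s.
- env.set_joints(angles): joint-space move.
- env.gripper_to(opening): finger opening in m; the grip force is fixed at half the most; returns when the fingers have stopped.
- env.hold(seconds).
- env.inverse_kinematics(position, orientation): joint angles nearest the present ones, or None.
- env.capture(name): name is "scene" or "side" or "wrist"; returns a dict with "image" (400x640x3 uint8, red, green, blue), "z_map" (400x640 float32, m along the optical axis (not along the pixel's ray), 0 where there is no reading), "camera_matrix" (3x3 intrinsics, pixels), "rvec" (rotation vector, rad) and "tvec" (3), from world to camera coordinates, as OpenCV has them. Camera axes: x right, y down, z forward; pixel columns grow to the right and rows downward; lengths in m; the calibration is good to about 2 mm. A picture is of the moment at which its call begins.
A pose or a line that the arm cannot do raises env.Unreachable and nothing moves.
- env.finish_job(): hands the job in; it is judged then, once.
Readings, each from a call of its own:
- env.current_clock(): time.
- env.current_q(): joint angles.
- env.current_joint_velocities(): joint speeds.
- env.current_effort(): joint torques, N m.
- env.current_ee_pos(): TCP position.
- env.current_tcp_rot(): TCP orientation.
- env.current_force(): force on the tool from outside, world axes, zero at the start.
- env.current_ft_torque(): the same for the moment, N m.
- env.current_grip_width(): finger opening in m.
- env.current_grip_force(): force on a finger pad.
Only numpy, scipy, OpenCV 4.12 (cv2) and the standard library are available. Lean on these libraries where they do the work, as an engineer would, in place of code of your own. Each camera call takes 0.05 s, during which the arm holds its last target. There are 200 camera calls.

TASK

Set the length stop of the green cut-off jig, then load the strap. Its drive has slack: wind the handwheel anticlockwise until the yellow line is well past the red pointer, then come back clockwise and finish with the line at the pointer, so the slack is taken up towards the saw guide. Only then slide the drilled strap along the bed, through the saw guide, until its end sits fully against the stop: gently, so that stop and wheel keep their setting, and leave the other things on the bench where they lie.

Things in the scene. Friction and masses are not known exactly. Their poses are not given: they have to be found in the camera images.
- jig: green cut-off jig fixed to the bench, base 112 x 440 x 12 mm, origin at the centre of its underside; y runs along the bed from the loading end (-y) to the gear case (+y). Saw guide: slotted green blocks either side of the bed at y -49 to -21 mm, x 39 to 53 mm, 64 mm high. Gear case: y 60 to 150 mm, 78 mm high, handwheel on top
- bed_mid (a point): middle of the steel bed's top, 24 mm above the bench, axes as the jig's; the bed runs 131 mm either way along y. Guide strips 6 mm high and 45 mm apart keep the strap on the centreline
- wheel_axis (a point): on the vertical axis of the aluminium handwheel, 116 mm across, 104 mm above the bench. Anticlockwise from above draws the stop towards the gear case, 9.5 mm per rad. It has 0.63 rad of slack, turning freely (under 0.5 N at the handle), then drives the stiff rack (about 2.5 N). It stays where it is left
- yellow_line (a point): bold yellow line on the wheel's rim, 55 mm from the axis, opposite the handle; turns with the wheel. At the start it has 1.0 to 2.8 rad to go anticlockwise to the pointer; the wheel can go at least 1.6 rad past it
- pointer (a point): tip of the fixed red pointer just outside the rim, 58 mm from the axis on the jig's -x side, 105 mm above the bench. The wheel is set when the yellow line lies in the same direction from the axis, to about 5 mm along the rim
- handle_mid (a point): middle of the black revolving handle standing upright on the wheel, 43 mm from the axis: 20 mm thick, 43 mm tall, from 108 to 151 mm above the bench. The wheel's rim is at most 105 mm and its hub screw at the axis (7 mm radius) 111 mm above the bench
- rack_bar: 22 mm square rack bar through the gear case, with the stop block on its end; origin at the foot of the stop face, axes as the jig's. With line at pointer and slack taken up the right way the stop face is 14.6 mm towards +y from the jig's origin; with the slack on the wrong side it stands 6 mm nearer the saw guide
- stop_face (a point): centre of the stop face, 12 mm above the bed, looking to the loading end (jig -y). The stop block is 44 mm wide, 14 mm thick and rises from 2 to 36 mm over the bed. It gives way to a push of about 10 N
- strap: rusty drilled flat-bar strap lying on the bed, 40 x 110 x 8 mm, 0.2 to 0.4 kg; origin at the centre of its underside, y along it towards the stop
- strap_nose (a point): middle of the strap's end face that must meet the stop, 4 mm above the bed, axes as the strap's
- strap_tail (a point): middle of the strap's other end face, 110 mm from the nose, 4 mm above the bed: the place to push on
- square: engineer's square lying on the bench, 92 x 166 mm; leave alone
- chalk: soapstone marker in its holder, 147 mm long; leave alone
- pen: yellow and white paint marker, 126 mm long; leave alone
- tape: yellow tape measure, 82 mm long; leave alone
- angle_a: piece of rusty angle iron standing as a roof, 68 x 76 mm; leave alone
There are look-alikes about, which are no part of the job. There is more than one size of the strap; the job needs the larger.

How it is judged:
By the outcome, as a careful person would: the job done as asked, in the order asked, and still so for the second after the job is handed in, with the robot touching nothing.
It also fails if it takes over 58 s, if anything falls off the work surface, if the arm or the gripper's body presses on something with over 40 N, if the wrist force passes 120 N, or if a joint passes its speed limit or range.

## Working session

There is one attempt and no reset: what is moved stays moved. The work goes in short steps, each a Python script; the robot and the scene stay as the last script left them, time stands still between calls to the robot, and variables do not carry over. Pictures are saved under pics/ and viewed, at most 10 in all, crops included, and the job is handed in when it is done.

```bash
mkdir -p pics; cat > h.py <<'E'
import numpy as np, cv2
from workcell import env
def cap(n):
    c=env.capture(n); R=cv2.Rodrigues(np.array(c["rvec"],float))[0]; t=np.array(c["tvec"],float).ravel()
    return c["image"],c["z_map"],np.array(c["camera_matrix"]),R,t
def ray(c,u,v,z):
    _,_,K,R,t=c; d=R.T@np.linalg.inv(K)@[u,v,1.]; o=-R.T@t
    return o+d*(z-o[2])/d[2]
def cloud(c):
    im,Z,K,R,t=c; v,u=np.mgrid[:Z.shape[0],:Z.shape[1]]
    P=np.stack([(u-K[0,2])/K[0,0]*Z,(v-K[1,2])/K[1,1]*Z,Z],-1)
    return (P-t)@R
def proj(c,p):
    _,_,K,R,t=c; q=K@(R@np.array(p)+t); return q[:2]/q[2]
def save(im,f): cv2.imwrite("pics/"+f,cv2.cvtColor(im,cv2.COLOR_RGB2BGR))
E
python3 - <<'E'
from h import *
for n in("scene","side"):
    c=cap(n); save(c[0],n+"0.png"); print(n,-c[3].T@c[4],c[2][0,0])
    np.savez("/tmp/"+n,im=c[0],Z=c[1],K=c[2],R=c[3],t=c[4])
print(env.current_clock())
E
```

```text
scene [-0.4683163  -0.54894989  0.9412176 ] 514.6230012479532
side [ 0.47216398 -0.85876767  0.65739903] 377.4687740836335
0.1
```

View pics/scene0.png

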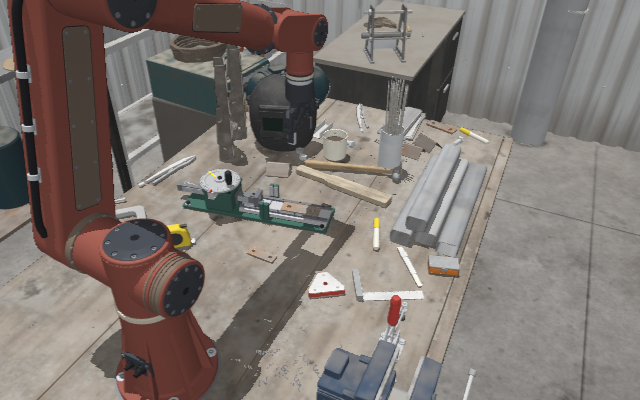

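View pics/side0.png

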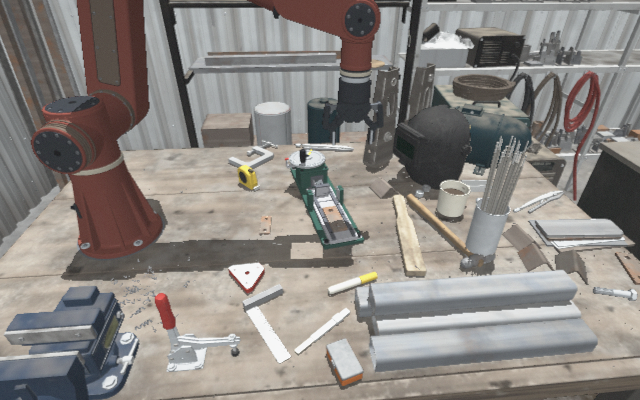

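Scene view: jig with its wheel at about (220,182), strap on the bed near (315,212), small strap look-alike loose on the bench at (262,256). Side view: wheel at (305,158), strap on bed at about (330,215), small look-alike at (266,225). Next I'll fit the jig and take one close crop.

```bash
python3 - <<'E'
from h import *
a=[]
for n,(x0,x1,y0,y1) in (("scene",(165,345,155,240)),("side",(270,375,135,255))):
    d=np.load(f"/tmp/{n}.npz"); c=(d["im"],d["Z"],d["K"],d["R"],d["t"]); P=cloud(c)
    h=cv2.cvtColor(c[0],cv2.COLOR_RGB2HSV); m=(h[...,0]>65)&(h[...,0]<95)&(h[...,1]>90)&(c[1]>0)
    b=np.zeros_like(m); b[y0:y1,x0:x1]=1; m&=b
    Q=P[m]; print(n,len(Q),Q.min(0),Q.max(0))
    base=Q[(Q[:,2]>0.003)&(Q[:,2]<0.02)]; r=cv2.minAreaRect((base[:,:2]*1000).astype(np.float32)); print("base rect",r)
    hi=Q[(Q[:,2]>0.07)&(Q[:,2]<0.085)]; print("case top",len(hi),cv2.minAreaRect((hi[:,:2]*1000).astype(np.float32)) if len(hi)>4 else 0)
    W=P[b&(P[...,2]>0.096)&(P[...,2]<0.108)]; print("wheel",len(W),cv2.minEnclosingCircle((W[:,:2]*1000).astype(np.float32)))
    im=cv2.resize(c[0][y0:y1,x0:x1],None,fx=4 if n=="scene" else 4.5,fy=4 if n=="scene" else 4.5,interpolation=cv2.INTER_CUBIC); a.append(im)
w=max(i.shape[1] for i in a)
save(a[0],"cropscene.png"); save(a[1],"cropside.png")
E
```

```text
scene 663 [ 0.4594637  -0.11921518 -0.00256207] [0.6419454  0.31793902 0.07690415]
base rect ((536.3885498046875, 97.87796020507812), (99.897705078125, 439.49322509765625), 15.21216106414795)
case top 24 ((488.56719970703125, 193.65440368652344), (24.82284164428711, 85.10762023925781), 28.420534133911133)
wheel 623 ((511.2561340332031, 205.4405975341797), 64.24565124511719)
side 1 [0.61358187 0.06479286 0.02109686] [0.61358187 0.06479286 0.02109686]
base rect ((0.0, 0.0), (0.0, 0.0), 0.0)
case top 0 0
wheel 467 ((597.722900390625, 273.720458984375), 167.75257873535156)
```

View pics/cropscene.png

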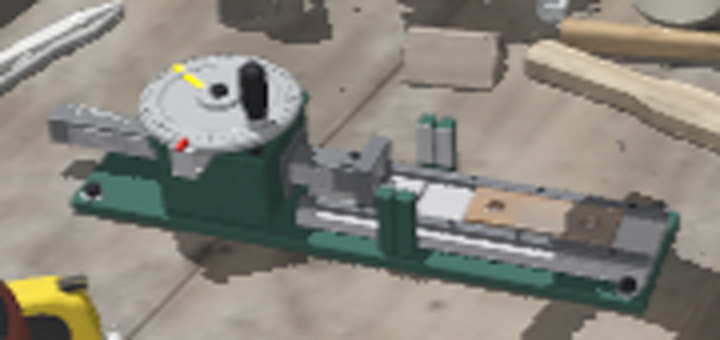

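Crop: the yellow line spans about (208-216,172-177) full-frame, red pointer (210,191), black handle (229,178), strap on the bed around (300,213). The strap choice is the bed one (larger), not the bench piece at (262,256). A wrist view will refine it.

```bash
python3 - <<'E'
from h import *
print(env.current_tcp_rot(), env.current_force())
from scipy.spatial.transform import Rotation as Ro
# tool down, yaw so y_tool perpendicular to the jig's y
def down(yaw): return (Ro.from_euler('z',yaw)*Ro.from_euler('x',np.pi)).as_quat()
for yaw in (0,np.deg2rad(15.2),np.deg2rad(105.2),np.deg2rad(-74.8)): print(yaw,env.inverse_kinematics([.51,.205,.33],down(yaw)))
env.goto([.55,.08,.36],down(np.deg2rad(15.2)))
c=cap("wrist"); save(c[0],"w1.png"); print(-c[3].T@c[4],c[3]); np.savez("/tmp/w1",im=c[0],Z=c[1],K=c[2],R=c[3],t=c[4]); print(env.current_clock())
E
```

```text
[ 7.07090903e-01  7.07121835e-01 -6.68852528e-04 -8.47585312e-04] [ 0.10114753 -0.00780058 -0.48836856]
0 [ 2.54497098e-01 -9.02866293e-03  1.67547395e+00 -4.44089210e-16
  1.47514736e+00  1.82529342e+00]
0.26529004630313807 [ 2.54497098e-01 -9.02866293e-03  1.67547395e+00 -4.44089210e-16
  1.47514736e+00  1.56000338e+00]
1.8360863730980348 [ 0.2544971  -0.00902866  1.67547395  0.          1.47514736 -0.01079295]
-1.3055062804917585 None
[0.61458755 0.09684269 0.50291325] [[ 2.63675025e-01 -9.64611274e-01  7.55200536e-04]
 [-9.30881475e-01 -2.54249656e-01  2.62329549e-01]
 [-2.52854031e-01 -6.98727526e-02 -9.64978050e-01]]
1.4417
```

View pics/w1.png

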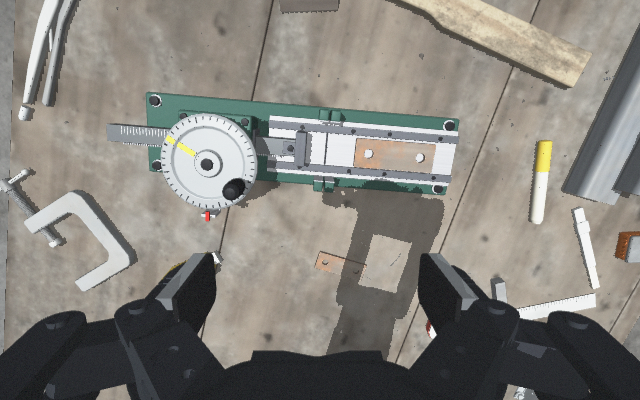

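Wrist view: hub (207,164), yellow line (167,138)–(196,155), pointer (207,215), handle (233,188), strap (355–436,152), stop block around (303,148), small strap look-alike at (340,263). Measuring these.

```bash
cat >> h.py <<'E'
from scipy.spatial.transform import Rotation as Ro
def down(yaw): return (Ro.from_euler('z',yaw)*Ro.from_euler('x',np.pi)).as_quat()
def hsv(c): return cv2.cvtColor(c[0],cv2.COLOR_RGB2HSV)
def box(m,x0,x1,y0,y1):
    b=np.zeros(m.shape,bool); b[y0:y1,x0:x1]=1; return m&b
def topts(c,m,z): return np.array([ray(c,u,v,z)[:2]*1000 for v,u in zip(*np.nonzero(m))],np.float32)
E
cat > m.py <<'E'
from h import *
d=np.load("/tmp/w1.npz"); c=tuple(d[k] for k in("im","Z","K","R","t")); H=hsv(c); P=cloud(c)
h,s,v=H[...,0],H[...,1],H[...,2]
g=box((h>65)&(h<95)&(s>90),140,470,85,200)
b=g&(abs(P[...,2]-.012)<.006); print("green base",cv2.minAreaRect(topts(c,b,.012)))
y=box((h>24)&(h<34)&(s>150)&(v>150),150,260,110,220); print("line px",y.sum()); Y=topts(c,y,.104); print(Y.min(0),Y.max(0),Y.mean(0))
r=box(((h<8)|(h>172))&(s>150)&(v>120),190,225,200,225); q=topts(c,r,.105); print("pointer",r.sum(),q.mean(0),q.min(0),q.max(0))
wm=box((P[...,2]>.097)&(P[...,2]<.107),150,262,105,220); 
w=P[wm][:,:2]*1000; print("wheel",cv2.minEnclosingCircle(w.astype(np.float32)),np.median(P[wm][:,2]))
hub=box(v<60,195,220,150,177); print("hub",topts(c,hub,.111).mean(0),hub.sum())
ha=box((v<70)&(P[...,2]>.13),210,260,165,215); print("handle",ha.sum(),topts(c,ha,.151).mean(0),np.median(P[ha][:,2]))
st=box((h<22)&(s>70)&(v>60),340,445,130,175); Q=topts(c,st,.032); print("strap",cv2.minAreaRect(Q),np.median(P[st][:,2]))
bk=box(P[...,2]>.052,285,320,120,180); T=P[bk]; print("stop",bk.sum(),cv2.minAreaRect((T[:,:2]*1000).astype(np.float32)),np.median(T[:,2]))
E
python3 m.py
```

```text
green base ((560.448974609375, 26.015625), (107.44991302490234, 268.972412109375), 17.148168563842773)
line px 1
[534.2014  247.63217] [534.2014  247.63217] [534.2014  247.63217]
pointer 27 [457.15155 193.04529] [451.73093 190.91629] [462.5509  195.16296]
wheel ((515.9990844726562, 202.4368133544922), 63.38113021850586) 0.10265107835232247
hub [521.94324 198.51439] 10
handle 267 [511.90735 160.51544] 0.1478960092521934
strap ((583.4288330078125, -23.31207275390625), (38.63262939453125, 108.98558807373047), 10.397307395935059) 0.033015336311853084
stop 501 ((566.0926513671875, 103.12782287597656), (90.14191436767578, 44.75315856933594), 15.44128704071045) 0.06039072373909811
```

```bash
cat > m2.py <<'E'
from m import *
print("----")
def edge(mask,cols,first,z):
    pts=[]
    for u in cols:
        k=np.nonzero(mask[:,u])[0]
        if len(k): pts.append(ray(c,u,k[0]-.5 if first else k[-1]+.5,z)[:2]*1000)
    p=np.array(pts,np.float32); vx,vy,x,y=cv2.fitLine(p,cv2.DIST_HUBER,0,.01,.01).ravel(); return np.rad2deg(np.arctan2(vy,vx))%180,np.array([x,y]),p
gg=box((h>55)&(h<100)&(s>60),140,470,85,200)
A=edge(gg,list(range(165,310))+list(range(350,440)),True,.012); print("far edge",A[:2])
B=edge(gg,list(range(265,305))+list(range(340,430)),False,.012); print("near edge",B[:2])
a=np.deg2rad(A[0]-90); print("yaw",A[0]-90,B[0]-90)
yx=np.array([-np.sin(a),np.cos(a)]); xx=np.array([np.cos(a),np.sin(a)])
print("x edges",A[1]@xx,B[1]@xx)
for px in((147,92),(460,118),(447,195)): p=ray(c,*px,.012)[:2]*1000; print(px,p@xx,p@yx)
wm2=cv2.morphologyEx(wm.astype(np.uint8),cv2.MORPH_OPEN,np.ones((9,9),np.uint8))
cn=max(cv2.findContours(wm2,cv2.RETR_EXTERNAL,cv2.CHAIN_APPROX_NONE)[0],key=cv2.contourArea)
hull=cv2.convexHull(cn)[:,0]; R=np.array([ray(c,u,v_,.104)[:2]*1000 for u,v_ in hull])
M=np.c_[2*R,np.ones(len(R))]; sol=np.linalg.lstsq(M,(R**2).sum(1),rcond=None)[0]; ctr=sol[:2]; print("rim",ctr,np.sqrt(sol[2]+ctr@ctr))
print("axis in jig frame coords",ctr@xx,ctr@yx)
yl=box((h>20)&(h<36)&(s>80)&(v>120),150,262,110,185)&wm; Y=topts(c,yl,.104); print("line",len(Y))
if len(Y)>5:
    l=Y-ctr; r_=np.hypot(*l.T); an=np.rad2deg(np.arctan2(l[:,1],l[:,0])); print("line ang",np.median(an),r_.min(),r_.max())
hp=topts(c,ha,.151).mean(0)-ctr; print("handle",np.hypot(*hp),np.rad2deg(np.arctan2(hp[1],hp[0])))
for nm,X in(("pointer",q),("strap",Q),("stop",(T[:,:2]*1000))):
    k=X@np.c_[xx,yx]; print(nm,np.percentile(k,[1,50,99],axis=0).round(1).tolist())
E
python3 m2.py | sed -n '/----/,$p'
```

```text
----
far edge (np.float32(100.503624), array([613.6019  , 123.204285], dtype=float32))
near edge (np.float32(100.51492), array([521.81067 ,  13.838961], dtype=float32))
yaw 10.503624 10.514923
x edges 625.7799 515.5897
(147, 92) 625.4633679509426 217.46764529031162
(460, 118) 627.0874670764649 -219.09922751993847
(447, 195) 515.3355926030188 -221.40664842666877
rim [522.47456547 202.95510235] 57.13127756859145
axis in jig frame coords 550.7179209097666 104.30835102126312
line 149
line ang 72.96514265926609 19.709924023770544 55.57659695009497
handle 43.73546445962489 -103.98197659077478
pointer [[479.4, 105.2], [484.7, 106.5], [489.9, 107.7]]
strap [[550.5, -166.4], [566.1, -90.7], [588.5, -75.2]]
stop [[532.6, -21.3], [571.0, 2.3], [621.9, 20.2]]
```

Jig yaw 10.5°, origin about (0.561, 0.104). Wheel axis (0.5225, 0.203), rim radius 57 (58 expected), handle radius 43.7 (43 expected), and the line is about 2.0 rad short of the pointer. All of this agrees with the description. I'll cage the handle loosely and turn it.

```bash
cat >> h.py <<'E'
AX=np.array([.5225,.2030]); RH=.043; YAWJ=np.deg2rad(10.5)
def hpose(th,z=.120): # th = handle angle, rad
    p=[*(AX+RH*np.array([np.cos(th),np.sin(th)])),z]; return p,down(th+np.pi-.3)
def arc(t0,t1,step=.2,vel=.04):
    fm=0
    for th in np.linspace(t0,t1,int(np.ceil(abs(t1-t0)/step))+1)[1:]:
        p,o=hpose(th); env.movel(p,vel=vel,frame=o); f=env.current_force(); fm=max(fm,np.hypot(*f[:2]))
        if fm>25: print("force!",th,f); break
    print("arc to",th,"max F",fm,"f",f,"q6",env.current_q()[5])
def look():
    c=cap("wrist"); H=hsv(c); h,s,v=H[...,0],H[...,1],H[...,2]; P=cloud(c)
    near=(np.hypot(P[...,0]-AX[0],P[...,1]-AX[1])<.059)&(abs(P[...,2]-.104)<.008)
    m=(h>20)&(h<36)&(s>80)&(v>120)&near; n=m.sum()
    if n>5:
        l=topts(c,m,.104)/1000-AX; print("line px",n,"deg",np.rad2deg(np.angle(l.mean(0)@[1,1j])),"r",np.hypot(*l.T).min(),np.hypot(*l.T).max())
    else: print("no line",n)
    return c
E
python3 - <<'E'
from h import *
t0=np.deg2rad(-104.5); t1=np.deg2rad(10.5)+1.0
q=[env.inverse_kinematics(*hpose(t)) for t in np.linspace(t0,t1,8)]; print([None if i is None else i.round(2).tolist() for i in q])
if all(i is not None for i in q):
    p,o=hpose(t0,.19); env.goto(p,o); env.gripper_to(.055)
    env.movel(hpose(t0)[0],vel=.08); print("down",env.current_force()); env.gripper_to(.023); print(env.current_grip_width(),env.current_force(),env.current_clock())
    arc(t0,t0+.4); c=look(); save(c[0],"w2.png"); print(env.current_clock())
E
```

```text
[[0.17, 0.16, 1.91, -0.0, 1.08, 0.73], [0.17, 0.19, 1.87, -0.0, 1.08, 0.29], [0.17, 0.23, 1.83, -0.0, 1.09, -0.13], [0.19, 0.26, 1.79, 0.0, 1.1, -0.54], [0.22, 0.28, 1.76, 0.0, 1.1, -0.94], [0.25, 0.29, 1.75, 0.0, 1.1, -1.34], [0.28, 0.28, 1.76, 0.0, 1.1, -1.74], [0.3, 0.26, 1.78, 0.0, 1.1, -2.15]]
down [ 1.05302666 -0.50402152 -0.01464401]
0.02281981330231156 [ 0.24914409  0.03565637 -0.33329922] 4.075
arc to -1.4238690683340742 max F 1.497803637605241 f [-1.20698514  0.8869062   0.72510598] q6 0.3251375839560308
line px 1033 deg 101.15558648747465 r 0.020819916717375528 0.05676608527203415
5.0
```

View pics/w2.png

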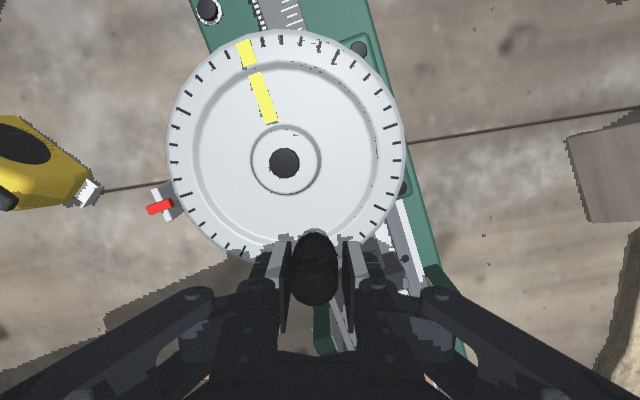

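The line spans (246,45)–(270,120), the pointer tip is at (170,203), the handle sits caged between the fingers at (315,265), and the line follows the handle. Winding on past the pointer.

```bash
cat >> h.py <<'E'
def look2(c):
    "wheel axis from hub screw, pointer and line direction, same picture"
    H=hsv(c); h,s,v=H[...,0],H[...,1],H[...,2]; P=cloud(c); d=np.hypot(P[...,0]-AX[0],P[...,1]-AX[1])
    hub=(v<80)&(d<.010)&(P[...,2]>.1); a=topts(c,hub,.111).mean(0); print("hub",a,hub.sum())
    r=((h<8)|(h>172))&(s>150)&(v>100)&(d<.085)&(P[...,2]>.09)
    if r.sum()>5:
        q=topts(c,r,.105); k=q-AX*1000; R=np.hypot(*k.T); print("pointer deg",np.rad2deg(np.angle(k.mean(0)@[1,1j])),"r",R.min(),R.max(),"by hub",np.rad2deg(np.angle((q.mean(0)-a)@[1,1j])))
    else: print("no pointer")
E
python3 - <<'E'
from h import *
t0=np.deg2rad(-104.5); t1=np.deg2rad(10.5)+1.0
arc(t0+.4,t1); c=look(); look2(c); print(env.current_clock())
arc(t1,np.deg2rad(10.5)+.25); c=look(); look2(c); save(c[0],"w3.png"); print(env.current_clock())
E
```

```text
arc to 1.1832595714594045 max F 1.4768291311510202 f [0.41841853 0.00565279 0.19018359] q6 -2.145329646508563
line px 1051 deg -121.32493830374507 r 0.018351862381730172 0.05415571669172652
hub [520.719   204.45493] 702
pointer deg -171.18715951057825 r 59.76483626633902 72.34336166682483 by hub -169.67085335480166
9.95
arc to 0.43325957145940464 max F 0.9178630914467031 f [-0.55891497 -0.06885656  0.49313528] q6 -1.4491443850852177
line px 1064 deg -159.96579998591838 r 0.01975030063877611 0.05574169859424687
hub [520.79517 204.68384] 724
pointer deg -171.05649997103367 r 59.99446116974042 68.76935935404566 by hub -169.30462843374633
11.4
```

View pics/w3.png

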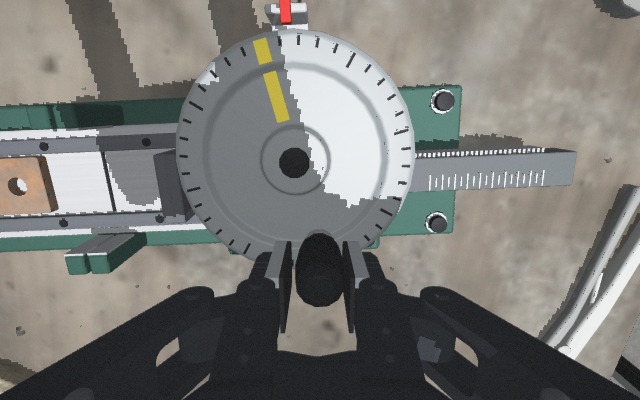

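The line (262,45) is now just past (anticlockwise of) the pointer (286,15), after overshooting by about 0.84 rad, and the hub is at (294,163). Refined axis is (0.5208, 0.2046). I'll close the rest clockwise in two steps.

```bash
sed -i 's/^AX=.*; RH/AX=np.array([.5208,.2046]); RH/' h.py; cat >> h.py <<'E'
def linedeg(c):
    H=hsv(c); h,s,v=H[...,0],H[...,1],H[...,2]; P=cloud(c); d=np.hypot(P[...,0]-AX[0],P[...,1]-AX[1])
    m=(h>20)&(h<36)&(s>80)&(v>80)&(d<.06)&(abs(P[...,2]-.104)<.008); l=topts(c,m,.104)/1000-AX; o=l[np.hypot(*l.T)>.046]
    return np.rad2deg(np.angle(l.mean(0)@[1,1j])),np.rad2deg(np.angle(o.mean(0)@[1,1j]))
E
python3 - <<'E'
from h import *
th=.43326; tgt=-169.5
c=cap("wrist"); L=linedeg(c); print(L)
for frac in (.55,1,1):
    d=np.deg2rad((tgt-L[1]))*frac
    if d>-.012: break
    arc(th,th+d,step=.1,vel=.02); th+=d; env.hold(.1); c=cap("wrist"); L=linedeg(c); print(th,L); look2(c)
print(env.current_clock()); save(c[0],"w4.png")
P=cloud(c)
E
```

```text
(np.float64(-156.68508336207503), np.float64(-156.52924664780127))
arc to 0.30874970614702224 max F 2.321807052043467 f [0.41681934 2.28408617 0.56126295] q6 -1.3286272714438596
0.30874970614702224 (np.float64(-160.80903435785945), np.float64(-160.66705575114926))
hub [520.8975  204.60947] 707
pointer deg -169.37779375561013 r 58.40151450221381 69.87174992171661 by hub -169.38551214742864
arc to 0.15458574635947953 max F 2.98863729401699 f [0.48010543 1.55925736 0.89699143] q6 -1.1850566260522915
0.15458574635947953 (np.float64(-170.1881991524429), np.float64(-169.9812542721188))
hub [521.308   203.53157] 530
pointer deg -169.37060553162178 r 58.411365184489924 71.03196828136326 by hub -170.37621185054738
12.9167
```

Line at -170.0° against pointer -169.4°, about 0.6 mm along the rim. The ~2.5 N drive load shows the rack was being pushed clockwise. Now I'll release, check, and line up on the strap tail.

```bash
cat >> h.py <<'E'
JX=np.array([np.cos(YAWJ),np.sin(YAWJ)]); JY=np.array([-JX[1],JX[0]])
JO=.5707*JX-.0010*JY
def jig(x,y): return JO+x*JX+y*JY
def tojig(p): p=np.asarray(p)[...,:2]-JO; return np.stack([p@JX,p@JY],-1)
E
python3 - <<'E'
from h import *
env.gripper_to(.055); p=env.current_ee_pos(); env.movel([p[0],p[1],.2],vel=.12)
env.gripper_to(0.0)
o=down(np.pi/2+YAWJ); p=jig(0,-.13); print(p, jig(0,-.215))
env.goto([*p,.30],o); c=cap("wrist"); save(c[0],"w5.png"); print("line",linedeg(c)); look2(c)
np.savez("/tmp/w5",im=c[0],Z=c[1],K=c[2],R=c[3],t=c[4])
P=cloud(c); H=hsv(c); J=tojig(P); Z=P[...,2]
s=(abs(J[...,0])<.015)&(J[...,1]>-.25)&(J[...,1]<.05)
for y in np.arange(-.23,.05,.01):
    k=s&(abs(J[...,1]-y)<.002); 
    if k.sum()>3: print(round(y,3),k.sum(),np.median(Z[k]).round(4),np.median(H[k],axis=0))
st=(H[...,0]<22)&(H[...,1]>70)&(abs(J[...,0])<.03)&(J[...,1]>-.25)&(J[...,1]<.03)&(abs(Z-.032)<.006)
q=topts(c,st,.032)/1000; print("strap",np.percentile(tojig(q),[.5,50,99.5],axis=0),cv2.minAreaRect((q*1000).astype(np.float32)))
b=(Z>.056)&(Z<.064)&(abs(J[...,0])<.03)&(J[...,1]<.05)&(J[...,1]>-.01); print("stop",np.percentile(J[b],[1,50,99],axis=0),b.sum())
print(env.current_clock())
E
```

```text
[ 0.58501643 -0.02480458] [ 0.60050645 -0.10838125]Traceback (most recent call last):
  File "<stdin>", line 5, in <module>
  File "h.py", line 49, in linedeg
    m=(h>20)&(h<36)&(s>80)&(v>80)&(d<.06)&(abs(P[...,2]-.104)<.008); l=topts(c,m,.104)/1000-AX; o=l[np.hypot(*l.T)>.046]
                                                                       ~~~~~~~~~~~~~~~~~~~~^~~
ValueError: operands could not be broadcast together with shapes (0,) (2,)
```

View pics/w5.png

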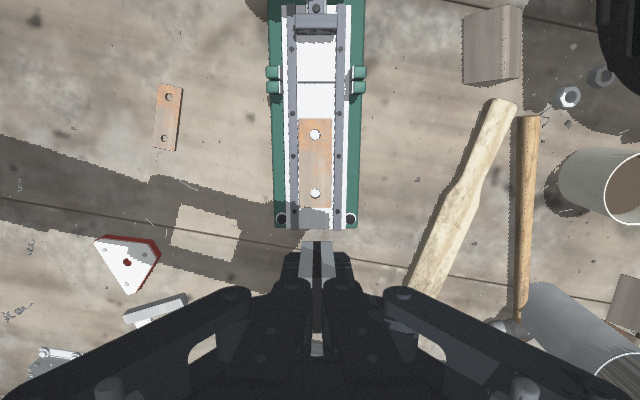

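Strap spans (300–332, 118–208), stop block near (316,25), saw guide at (272,80)/(358,80), and the closed fingers at (316,245) are lined up behind the strap. The wheel is out of view, so I'll measure again and check the line with the scene camera.

```bash
cat > meas.py <<'E'
from h import *
def meas():
    c=cap("wrist"); P=cloud(c); H=hsv(c); J=tojig(P); Z=P[...,2]
    s=(abs(J[...,0])<.006)
    for a,b_ in((-.21,-.19),(-.16,-.14),(-.06,-.04)):
        k=s&(J[...,1]>a)&(J[...,1]<b_); print("z",a,k.sum(),np.median(Z[k]) if k.any() else None)
    st=(H[...,0]<22)&(H[...,1]>70)&(abs(J[...,0])<.026)&(J[...,1]>-.25)&(J[...,1]<.03)&(abs(Z-.032)<.006)
    q=topts(c,st,.032)/1000; print("strap",np.percentile(tojig(q),[.5,50,99.5],axis=0).round(4).tolist(),cv2.minAreaRect((q*1000).astype(np.float32)))
    b=(Z>.056)&(Z<.064)&(abs(J[...,0])<.03)&(J[...,1]<.05)&(J[...,1]>-.01); print("stop",b.sum(),np.percentile(tojig(topts(c,b,.060)/1000),[1,50,99],axis=0).round(4).tolist() if b.any() else 0)
if __name__=="__main__":
    meas(); c=cap("scene")
    try: print("scene line",linedeg(c)); look2(c)
    except Exception as e: print(e)
    print(env.current_grip_width(),env.current_force(),env.current_clock())
E
python3 meas.py
```

```text
z -0.21 135 0.024921420964288316
z -0.16 149 0.03320720088073409
z -0.06 179 0.02497894092809677
strap [[-0.0205, -0.1815], [-0.0056, -0.0892], [0.018, -0.0741]] ((583.697509765625, -23.115428924560547), (38.27712631225586, 108.01509857177734), 11.316991806030273)
stop 728 [[-0.0219, 0.0164], [-0.0005, 0.0239], [0.0209, 0.0376]]
scene line (np.float64(-167.77002753594593), np.float64(-169.209513677752))
hub [513.9491 199.4391] 9
no pointer
3.162107836807332e-05 [ 0.40613159 -0.16008835  0.45268234] 15.8667
```

Tail at -182 mm, nose at -73, stop face near +15 (14.6 expected, 8.6 if the slack were wrong), line -169.2° in the scene view. Pushing now with force feedback.

```bash
python3 - <<'E'
from h import *
fy=lambda: -env.current_force()[:2]@JY
def to(y,z=.027,v=.05): env.movel([*jig(-.0005,y),z],vel=v)
to(-.211,.08,.15); to(-.211,.027,.06); f0=np.mean([fy() for _ in range(5)]); print("base",f0,env.current_force())
y=-.211; contact=None
while y<-.18:
    y+=.002; to(y,v=.04); f=fy()-f0
    if abs(f)>.4: contact=y; break
print("contact",contact,f)
to(-.15,v=.05); print("sliding",fy()-f0)
to(-.122,v=.04); print("sliding",fy()-f0)
y=-.122; log=[]
while y<-.100:
    y+=.001 if y<-.112 else .00035; to(y,v=.01); f=fy()-f0; log.append((round(y,5),round(float(f),2)))
    if f>4: break
print(log[-14:],max(l[1] for l in log)); print(env.current_ee_pos(),tojig(env.current_ee_pos()),env.current_clock())
E
```

```text
base 0.7139923616049052 [-0.48285274 -0.81564331 -0.2258787 ]
contact -0.209 -0.9337016567423043
sliding -1.06278610462847
sliding -0.992010582442379
[(-0.1078, 2.45), (-0.10745, 2.4), (-0.1071, 1.83), (-0.10675, 1.57), (-0.1064, 1.23), (-0.10605, 1.88), (-0.1057, 1.39), (-0.10535, 2.56), (-0.105, 2.64), (-0.10465, 1.67), (-0.1043, 2.08), (-0.10395, 1.4), (-0.1036, 2.14), (-0.10325, 4.67)] 4.67
[0.57970585 0.00111584 0.02702252] [-0.00049804 -0.10354584] 29.8
```

```bash
python3 - <<'E'
from meas import *
fy=lambda: -env.current_force()[:2]@JY
print([round(float(fy()),2) for _ in range(4)]); env.hold(.2); print([round(float(fy()),2) for _ in range(4)])
to=lambda y,z,v: env.movel([*jig(-.0005,y),z],vel=v)
to(-.115,.027,.04); print("free",fy()); to(-.115,.10,.15)
p=jig(0,-.13); env.goto([*p,.30],down(np.pi/2+YAWJ)); meas()
p=jig(0,-.08); env.goto([*p,.24],down(np.pi/2+YAWJ)); c=cap("wrist"); save(cv2.resize(c[0][:260,180:460],None,fx=2.1,fy=2.1),"w6.png")
c=cap("scene"); print("scene line",linedeg(c)); print(env.current_clock())
E
```

```text
[5.38, 5.38, 5.38, 5.38]
[5.63, 5.63, 5.63, 5.63]
free -0.26508814642206113
z -0.21 149 0.02517451587953493
z -0.16 190 0.025158426908409092
z -0.06 178 0.03300006729855048
strap [[-0.022, -0.0908], [-0.0053, 0.001], [0.0174, 0.0153]] ((566.271240234375, 65.34103393554688), (39.017391204833984, 108.44651794433594), 11.286364555358887)
stop 738 [[-0.0221, 0.0164], [-0.0008, 0.0238], [0.0206, 0.0374]]
scene line (np.float64(-167.8401098105399), np.float64(-169.209513677752))
32.45
```

View pics/w6.png

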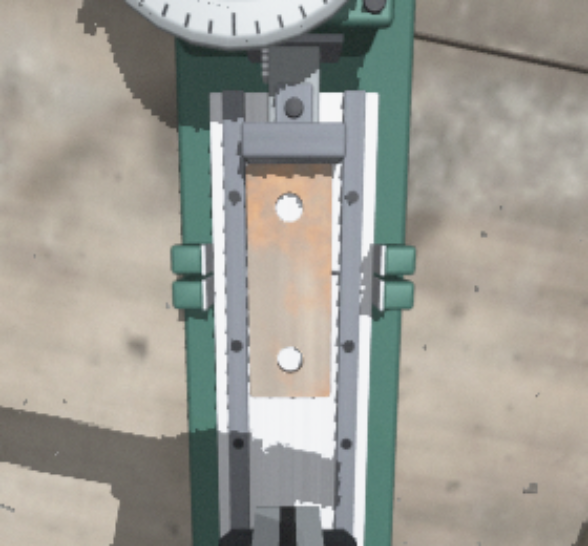

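The strap lies through the saw guide with its nose at the stop block (crop (290,165)). The stop position and the line are unchanged from before the push, and contact peaked at about 5.6 N. The robot is clear, so I'm handing in.

```bash
python3 -c "
from h import *
print(env.finish_job(), env.current_clock())"
```

```text
the job is handed in; nothing more can be done
the job is handed in; nothing more can be done
```

I set the stop first, ending clockwise with the line within about 1 mm of the pointer along the rim. I then slid the larger strap through the saw guide against the stop at about 5.6 N. The stop and the wheel read the same before and after that push, and I handed the job in at about 32.5 s.

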